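# Lay the sippy cup in its drawer cradle

## Robot

A 6-joint arm with a two-finger parallel gripper is mounted at the origin on the work surface. World frame = base frame: x ahead of the robot, y to its left, z up, the work surface at z = 0. Lengths are in m, angles in rad, forces in N, time in s.
With the tool pointing down it reaches from about 0.35 to 0.95 m from the base axis. Payload 17.4 kg.
Tool frame: the origin (TCP) lies between the finger pads; the fingertips stand 19 mm ahead of it and the grasp point (between the pads) is the TCP (finger_overhang is the distance from the TCP to the fingertips, in m); z points along the fingers, y is the line along which they close (so a half turn about z gives the same grasp; the last joint's range is limited). The gripper opens to 93 mm and grips with 3 to 60 N. Pads are 15 mm wide; open, the fingers measure 128 mm over their backs; the gripper's body (75 mm by 188 mm) begins 65 mm behind the grasp point.
Start: joints at [1.236, 0.116, 1.442, -0, 1.584, -0.038], TCP at [0.197, 0.645, 0.238] pointing down, gripper open.
Joint ranges: [-2.83, 2.83], [-0.83, 2.19], [0.07, 2.5], [-1.14, 4.28], [0.01, 3], [-2.97, 2.97]. Speed limits (rad/s): [1.89, 1.89, 2.22, 3.14, 3.14, 3.14].

## Interface

Orientations are given as a 3x3 rotation matrix whose columns are the frame's x, y, z axes.
In Python, from workcell import * gives the robot as it stands. The module is installed in compiled form; this text tells all that it offers. Calls block until the motion is done:
- goto(position, orientation): joint-space move of the TCP to a pose.
- line_to(position, max_speed=0.15, rotation=None, force_limit=None): straight line of the TCP; rotation=None keeps the orientation; max_speed is the mean speed in m/s. With force_limit (N) it stops when the force on the tool has changed by that much, and returns True; else False.
- move_j(angles): joint-space move.
- ungrasp() and close_gripper(): open the fingers fully, or close them until they stop; the grip force is fixed at half the most.
- hold(seconds).
- inverse_kinematics(position, orientation): joint angles nearest the present ones, or None.
- read_camera(name): name is "scene" or "top" or "wrist"; returns a dict with "frame" (384x512x3 uint8, red, green, blue), "depth" (384x512 float32, m along the optical axis (not along the pixel's ray), 0 where there is no reading), "camera_matrix" (3x3 intrinsics, pixels), "R" (3x3) and "t" (3): a world point X has camera coordinates R X + t. Camera axes: x right, y down, z forward; pixel columns grow to the right and rows downward; lengths in m; the calibration is good to about 2 mm. A picture is of the moment at which its call begins.
A pose or a line that the arm cannot do raises Unreachable and nothing moves.
- hand_in(): hands the job in; it is judged then, once.
Trained networks look in a picture, given as the dict that the camera call returned (one of the last four; its "shot" number tells which), for a name from the list of things; names that differ only in an ending like _2 or _b are one class to them, and where a whole thing is asked for, a point or a joint stands for the part that bears it (a point fixed in the world has none). Each returns a list of dicts, best first, with "confidence" (0 to 1); they miss things now and then, are a little off and sometimes report something else, mostly with a low value. They report only what shows in the picture. A call takes as long as a camera call. They do not tell look-alikes from the thing itself.
- cut_out(picture, target): "mask" (384x512 bool, what is visible of it) and "box" ([centre column, centre row, width, height] in pixels, round what is visible of it).
- spot_point(picture, target): "point" ([column, row] in pixels: a listed point, or the origin of a listed thing).
Readings, each from a call of its own:
- current_time(): time.
- current_joint_positions(): joint angles.
- current_dq(): joint speeds.
- current_joint_torque(): joint torques, N m.
- current_ee_pos(): TCP position.
- current_tool_rot(): TCP orientation.
- current_ft_force(): force on the tool from outside, world axes, zero at the start.
- current_ft_torque(): the same for the moment, N m.
- current_opening(): finger opening in m.
- current_grasp_force(): force on a finger pad.
Only numpy, scipy, OpenCV 4.12 (cv2) and the standard library are available. Lean on these libraries where they do the work, as an engineer would, in place of code of your own. Each camera call takes 0.05 s, during which the arm holds its last target. There are 200 camera calls.

## Task

Put the clean sippy cup away in the drawer. First slide the divider tray all the way to its left-hand stop (seen from the robot) so that the white cup cradle below it is uncovered; then lift the cup off the drying rack and lay it on its side in the middle of the cradle, along it, either way round: lower it gently, without pressing hard, until it rests in both saddles, hold it there a moment to settle, and only then let go. Leave the plates, bowl and fork where they are.

Things in the scene. Friction and masses are not known exactly. Their poses are not given: they have to be found in the camera images.
- tray (a joint): The sliding beech divider tray in the back half of the drawer: how far it has slid (m) towards the drawer's +y side (the robot's left). 0 = right-hand stop, 0.27 = left-hand stop (fully slid); starts between 0 and 0.06, over the cradle. It slides along the drawer's y axis only, with about 1.5 N friction, and stays where it is left.
- tray_grip (a point): Middle of the top edge of the tray's upright grip rib: 14 mm thick (along y, the sliding direction), 70 mm long (along x), top 138 mm above the worktop, 46 mm above the tray's inner floor, at the centre of the tray, 60 mm free on both sides but for flat teaspoons. Tray 186 (x) by 170 mm (y), rims 116 mm above the worktop. Axes as the drawer's.
- drawer: Open beech drawer, fixed on the worktop, 390 mm deep (x, from -180 to +210), 464 mm wide (y), walls 12 mm thick, 100 mm high, floor 8 mm; front panel 130 mm high with a bar handle towards the robot (-x). Origin: at worktop level, midway across; x to the back, y to the left, z up. A crossbar 88 mm high along y at x = 0 parts front and back halves and carries a tray runner.
- cradle: White plastic cup cradle, fixed on the drawer floor in the right of the back half, under the tray at the start; axes as the drawer's. Origin: centre of its underside. Base 110 by 80 mm; two V saddles (45 degree flanks, 10 mm thick) stand across it at x = -36 and +36 mm, with a 62 mm gap between for fingers. Tips 46 mm above the underside, 45 mm to either side.
- cradle_seat (a point): Where the centre of the cup (cup) is when it is properly seated: 46 mm above the cradle's underside, on the middle of the cradle. The seated cup's axis lies along the x axis of this point.
- cup: Stainless steel sippy cup lying on its side: cylinder 60 mm in diameter and 100 mm long along its x axis, about 0.16 kg (0.11 to 0.23), with a smaller grey lid (54 mm diameter, 10 mm) and spout (10 mm more) at the +x end. Origin: on the axis at mid-length of the steel body.
- rack: Drying rack fixed on the worktop right of the drawer: grey base 150 (x) by 110 mm (y), two V-shaped steel wires (8 mm thick) across it at x = -36 and +36 mm, tips 76 mm high, 40 mm to either side, room for fingers between them. Origin: centre of its underside. The cup starts lying in them along the rack's x, its axis 80 mm above the worktop.
- plates: Nested stack of four blue plastic toddler plates, 156 mm across, 41 mm high, on the drawer floor in the front half; bystander. Origin: centre of its underside.
- bowl: Green silicone bowl, 112 mm across and 48 mm high, in the front half of the drawer; bystander. Origin: centre of its underside.
- fork: Yellow plastic toddler fork, about 130 mm long and 7 mm high, flat on the drawer floor in the front half, at the left; bystander. Origin: near its middle, at its underside; x along it.
Things that resemble listed ones, but are neither listed nor needed, are in the scene too. What is shaped like the cup but yellow is not meant.

How it is judged:
On the way, in this order (a step that is already met when the one before it is completed fails the run):
1. the divider tray is slid to its left-hand stop, uncovering the cradle (value of joint tray above 0.25 m), for 0.2 s.
2. the cup is lifted off the drying rack (z of cup in the frame of rack above 0.11 m and contact force between cup and the fingers above 0.5 N), for 0.2 s.
3. the cup rests in the cradle's saddles while the fingers still hold it (contact force between cup and the fingers above 0.5 N and contact force between cup and cradle above 0.3 N and distance between cup and cradle_seat below 0.016 m and z of cup in the frame of cradle_seat below 0.005 m), for 0.1 s.
At the end, for the whole second after the job is handed in: The tray is at its left-hand stop (within 20 mm); the cup lies at rest in both saddles of the cradle, within 15 mm of its middle lengthwise, 5 mm sideways and 4 mm in height, its axis within 0.1 rad of the cradle's, either way round (value of joint tray above 0.25 m and x of cup in the frame of cradle_seat between -0.015 and 0.015 m and y of cup in the frame of cradle_seat between -0.005 and 0.005 m and z of cup in the frame of cradle_seat between -0.004 and 0.004 m and angle between the x axis of cup and the x axis of cradle_seat, either way round below 0.1 rad and contact force between cup and cradle above 0.3 N and linear speed of cup below 0.02 m/s and angular speed of cup below 0.3 rad/s); the robot touches nothing.
It fails at once if the cup is slammed or pressed hard into the cradle (over 45 N) (contact force between cup and cradle above 45 N).
It fails at once if the plates, bowl or fork are shifted by more than 20 mm (distance of any of plates, bowl, fork from where it was at the start of the episode above 0.02 m).
It also fails if it takes over 56 s, if anything falls off the work surface, if the arm or the gripper's body presses on something with over 40 N, if the wrist force passes 120 N, or if a joint passes its speed limit or range.

## Working session

There is one attempt and no reset: what is moved stays moved. The work goes in short steps, each a Python script; the robot and the scene stay as the last script left them, time stands still between calls to the robot, and variables do not carry over. Pictures are saved under pics/ and viewed, at most 10 in all, crops included, and the job is handed in when it is done.

```bash
mkdir -p pics; cat > h.py <<'E'
from workcell import *
import numpy as np, cv2
def w(p,uv,d=None):
    u,v=uv
    if d is None: d=p["depth"][int(round(v)),int(round(u))]
    c=d*np.linalg.inv(p["camera_matrix"])@np.array([u,v,1.])
    return p["R"].T@(c-p["t"])
def cloud(p,m):
    v,u=np.nonzero(m&(p["depth"]>0)); d=p["depth"][v,u]
    c=np.linalg.inv(p["camera_matrix"])@np.vstack([u,v,np.ones(len(u))])*d
    return (p["R"].T@(c-p["t"][:,None])).T
def save(p,n,crop=None,s=1):
    f=p["frame"][...,::-1]
    if crop: f=f[crop[1]:crop[3],crop[0]:crop[2]]
    cv2.imwrite("pics/"+n,cv2.resize(f,None,fx=s,fy=s,interpolation=cv2.INTER_CUBIC))
E
python3 - <<'E'
from h import *
np.set_printoptions(precision=3,suppress=True)
p=read_camera("top");q=read_camera("scene")
a=np.hstack([p["frame"],q["frame"]])[...,::-1]
cv2.imwrite("pics/a.png",cv2.resize(np.vstack([p["frame"],q["frame"]])[...,::-1],(400*1,600)))
save(p,"top.png",s=1.5);save(q,"scene.png",s=1.5)
for n in ["tray","cup","rack","drawer","cradle","plates","bowl","fork"]:
    for r in cut_out(p,n)[:3]:
        c=cloud(p,r["mask"]); print(n,r["confidence"],np.array(r["box"]),np.median(c,0),c.min(0),c.max(0))
for n in ["tray_grip","cup","rack","drawer","cradle_seat"]:
    for r in spot_point(p,n)[:3]: print(n,r["confidence"],r["point"],w(p,r["point"]))
E
```

```text
tray 0.59 [243.5 142.9  63.8  72.3] [ 0.587 -0.067  0.094] [ 0.49  -0.155  0.003] [0.69  0.037 0.142]
cup 0.91 [348.4 190.8  22.2  47.1] [ 0.453 -0.344  0.104] [ 0.399 -0.404 -0.008] [ 0.537 -0.318  0.114]
cup 0.58 [352.7 262.3  40.6  37.4] [ 0.269 -0.369  0.055] [ 0.213 -0.427 -0.002] [ 0.319 -0.315  0.063]
cup 0.45 [239.4 217.2  52.8  53.8] [ 0.393 -0.054  0.042] [ 0.317 -0.131  0.002] [0.47  0.027 0.055]
rack 0.87 [342.4 195.8  38.9  50.4] [ 0.418 -0.32   0.008] [ 0.375 -0.403  0.   ] [ 0.527 -0.293  0.078]
drawer 0.7 [187.1 180.4 197.  163.7] [0.527 0.098 0.03 ] [ 0.25  -0.175 -0.005] [0.757 0.382 0.142]
cradle 0.59 [340.5 194.6  39.3  48.3] [ 0.429 -0.319  0.008] [ 0.378 -0.402  0.001] [ 0.527 -0.293  0.083]
cradle 0.3 [238.4 217.2  57.8  51.4] [ 0.394 -0.054  0.042] [ 0.317 -0.133  0.005] [0.477 0.022 0.055]
plates 0.65 [240.1 216.3  56.2  55.8] [ 0.394 -0.054  0.042] [ 0.317 -0.133  0.004] [0.479 0.029 0.055]
bowl 0.86 [177.2 212.1  36.5  33.8] [0.409 0.136 0.029] [0.351 0.073 0.002] [0.467 0.197 0.061]
fork 0.74 [139.  214.1  11.8  44.1] [0.419 0.244 0.013] [0.338 0.23  0.006] [0.467 0.255 0.019]
tray_grip 0.72 [241.8, 139.7] [ 0.585 -0.064  0.138]
cup 0.85 [400.4, 188.7] [ 0.463 -0.513  0.056]
cup 0.7 [346.5, 192.1] [ 0.446 -0.345  0.107]
cup 0.69 [353.0, 257.4] [ 0.271 -0.367  0.057]
rack 0.95 [337.9, 194.7] [ 0.441 -0.324  0.098]
rack 0.33 [180.9, 213.4] [0.402 0.119 0.013]
drawer 0.85 [196.9, 184.2] [0.488 0.074 0.011]
```

View pics/top.png

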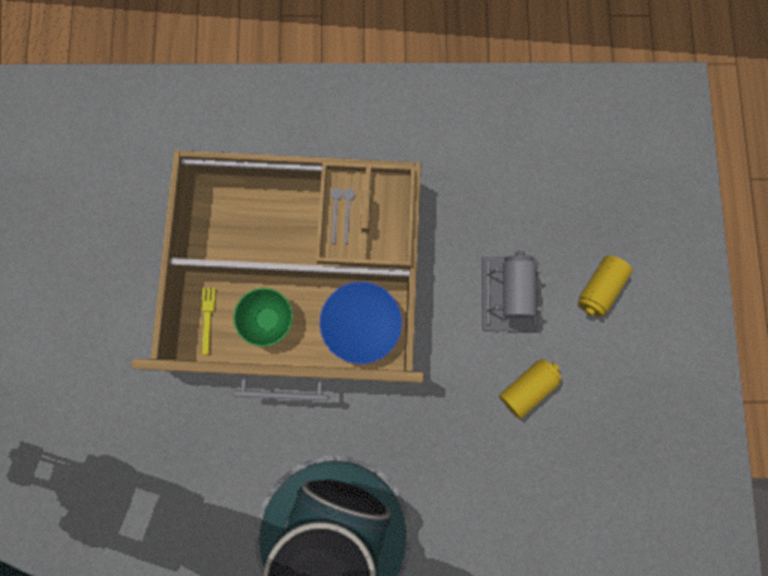

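View pics/scene.png

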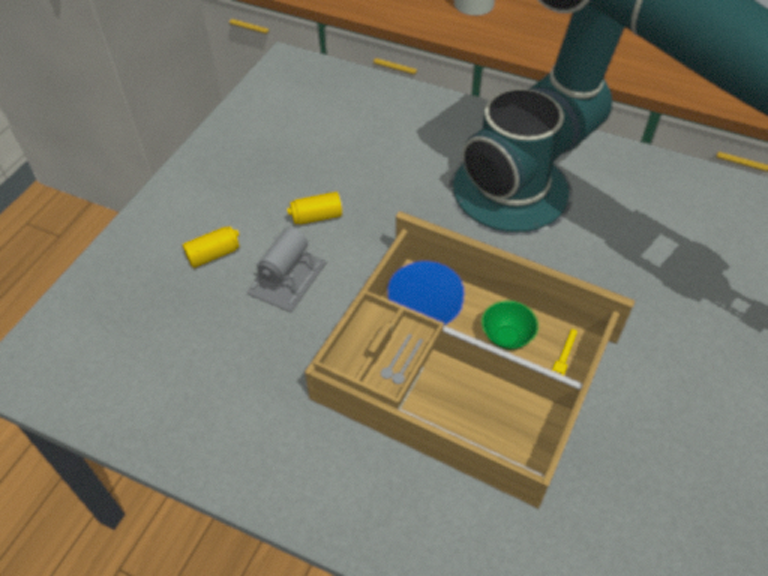

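Top view (1.5x picture): the tray is at the right of the back half with its rib at native pixel (244,140). Three cup-like things show: steel at (347,191) on the rack, yellow at (403,190), yellow at (353,260). The steel one on the rack fits the description, because yellow isn't meant. I'll confirm it in a crop and fit the geometry.

```bash
python3 - <<'E'
from h import *
np.set_printoptions(precision=4,suppress=True)
p=read_camera("top")
save(p,"cup.png",(310,150,440,290),4)
W=cloud(p,np.ones((384,512),bool))
def sel(x0,x1,y0,y1,z0,z1):
    return W[(W[:,0]>x0)&(W[:,0]<x1)&(W[:,1]>y0)&(W[:,1]<y1)&(W[:,2]>z0)&(W[:,2]<z1)]
def fit(P,n):
    vx,vy,cx,cy=cv2.fitLine(P[:,:2].astype(np.float32),cv2.DIST_HUBER,0,.001,.001).ravel()
    print(n,len(P),"dir",vx,vy,"yaw deg",np.degrees(np.arctan2(vy,vx)),"mean",P.mean(0),P.min(0),P.max(0))
fit(sel(.24,.36,-.25,.45,.120,.14),"front")
fit(sel(.67,.80,-.25,.45,.094,.106),"back")
fit(sel(.35,.66,.30,.45,.09,.106),"left")
fit(sel(.35,.66,-.22,-.12,.09,.106),"right")
fit(sel(.5,.68,-.12,0,.127,.15),"rib")
fit(sel(.4,.56,-.15,.35,.08,.106),"crossbar?")
fit(sel(.38,.55,-.41,-.28,.098,.125),"cuptop")
fit(sel(.36,.55,-.42,-.27,.004,.02),"rackbase")
for r in spot_point(p,"cradle_seat"):print(r)
E
```

```text
front 1364 dir 0.05751779 0.9983445 yaw deg 86.70265 mean [0.3055 0.0846 0.1294] [ 0.2837 -0.1635  0.1236] [0.327  0.3321 0.1362]
back 802 dir 0.055871066 0.998438 yaw deg 86.79715 mean [0.6941 0.074  0.0988] [ 0.6701 -0.1672  0.0941] [0.7156 0.2953 0.1059]
left 228 dir 0.99967396 -0.025532793 yaw deg -1.4630803 mean [0.4237 0.3042 0.0989] [0.3511 0.3    0.0907] [0.5759 0.3131 0.1037]
right 996 dir 0.99968654 0.025037061 yaw deg 1.4346678 mean [ 0.5421 -0.1427  0.0964] [ 0.352  -0.1667  0.0902] [ 0.6599 -0.1201  0.1049]
rib 137 dir 0.99861616 -0.05259103 yaw deg -3.0146346 mean [ 0.5862 -0.0673  0.137 ] [ 0.5523 -0.0749  0.1299] [ 0.6211 -0.0586  0.1409]
crossbar? 2255 dir 0.078228764 -0.9969354 yaw deg -85.51323 mean [0.5069 0.0366 0.0924] [ 0.4001 -0.15    0.08  ] [0.5599 0.3103 0.1056]
cuptop 661 dir 0.99838996 -0.056722704 yaw deg -3.2517166 mean [ 0.4524 -0.3482  0.1057] [ 0.4001 -0.3751  0.0981] [ 0.5088 -0.3234  0.1142]
rackbase 836 dir 0.9454939 0.32563996 yaw deg 19.00435 mean [ 0.436  -0.3319  0.0084] [ 0.3646 -0.415   0.004 ] [ 0.5421 -0.2754  0.0199]
```

View pics/cup.png

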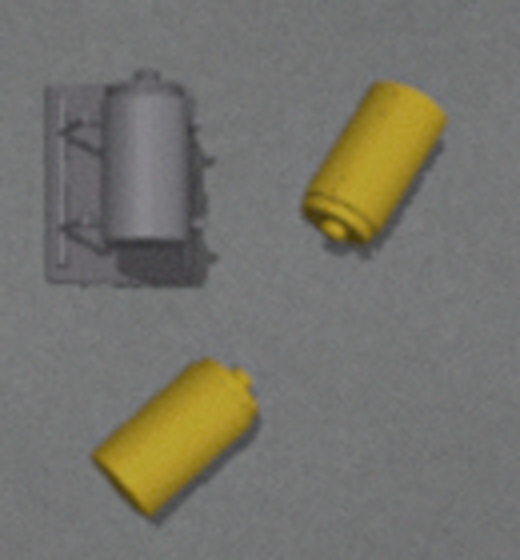

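The crop confirms it: steel cup, grey lid and spout towards +x, lying in the wire rack. Drawer yaw is about -3.3°. Next I'll slide the tray by gripping its rib.

```bash
cat >> h.py <<'E'
YAW=np.radians(-3.25)
def Rd(yaw,flip=False):
    c,s=np.cos(yaw),np.sin(yaw); k=-1 if flip else 1
    return np.array([[k*c,k*s,0],[k*s,-k*c,0],[0,0,-1.]])
DX=np.array([np.cos(YAW),np.sin(YAW),0]); DY=np.array([-np.sin(YAW),np.cos(YAW),0])
E
python3 - <<'E'
from h import *
np.set_printoptions(precision=4,suppress=True)
g=np.array([.5865,-.067,.121])
qs={f:inverse_kinematics(g+[0,0,.11],Rd(YAW,f)) for f in (False,True)}
print(current_tool_rot(),qs)
f=min((k for k in qs if qs[k] is not None),key=lambda k:abs(qs[k][5]))
R=Rd(YAW,f); print("flip",f)
goto(g+[0,0,.11],R)
print(line_to(g,.12,force_limit=12),current_ee_pos())
close_gripper(); print("open",current_opening(),current_grasp_force())
print(line_to(g+DY*.285,.1,force_limit=15),current_ee_pos(),(current_ee_pos()-g)@DY,current_ft_force())
hold(.3)
ungrasp(); line_to(current_ee_pos()+[0,0,.13],.15)
print(current_time())
p=read_camera("top")
W=cloud(p,np.ones((384,512),bool))
save(p,"after.png",(90,80,400,270),2.5)
for n in ["cradle","cradle_seat"]:
    for r in cut_out(p,n)[:2]:
        c=cloud(p,r["mask"]);print(n,r["confidence"],r["box"],np.median(c,0),c.min(0),c.max(0))
    for r in spot_point(p,n)[:2]: print(n,r["confidence"],r["point"],w(p,r["point"]))
E
```

```text
[[-0.9563  0.2924 -0.    ]
 [ 0.2924  0.9563 -0.    ]
 [ 0.     -0.     -1.    ]] {False: array([-0.157 , -0.0663,  1.638 , -0.    ,  1.5699,  1.4706]), True: array([-0.157 , -0.0663,  1.638 , -0.    ,  1.5699, -1.671 ])}
flip False
False [ 0.5869 -0.0671  0.1219]
open 0.013636651361397538 29.999706745147705
True [0.6023 0.2022 0.121 ] 0.2696861815752828 [-0.9768 -5.4206  5.7572]
10.9833
cradle 0.65 [235.0, 149.7, 35.0, 34.6] [ 0.5934 -0.0386  0.0143] [ 0.538  -0.0845  0.0041] [0.6538 0.0126 0.0569]
cradle_seat 0.66 [233.7, 150.4, 26.4, 36.1] [ 0.5931 -0.0386  0.0143] [ 0.538  -0.0816  0.0041] [0.6483 0.0098 0.0569]
cradle_seat 0.63 [232.6, 144.4] [ 0.609  -0.0314  0.0131]
```

View pics/after.png

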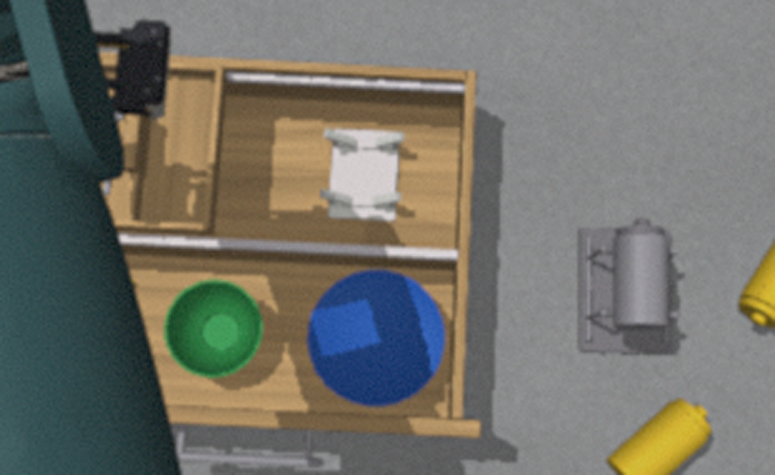

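The tray is at its stop (moved 0.270 m) and the cradle is uncovered at native pixel (235,150). Now a wrist camera measurement of the cradle, then the cup.

```bash
python3 - <<'E'
from h import *
np.set_printoptions(precision=4,suppress=True)
out=[]
for nm,pos in [("cradle",[.56,-.036,.36]),("cup",[.42,-.345,.36])]:
    goto(pos,Rd(YAW)); p=read_camera("wrist"); out.append(p["frame"])
    print(nm,"cam",-p["R"].T@p["t"],current_time())
    np.savez(f"{nm}.npz",**{k:p[k] for k in("frame","depth","camera_matrix","R","t")})
    for r in cut_out(p,nm)[:2]:
        c=cloud(p,r["mask"]);print(r["confidence"],r["box"],np.median(c,0),c.min(0),c.max(0))
        np.save(f"{nm}_mask.npy",r["mask"]) if r is not None and not __import__("os").path.exists(f"{nm}_mask.npy") else 0
    for r in spot_point(p,"cradle_seat" if nm=="cradle" else nm)[:2]: print(r)
cv2.imwrite("pics/wrist.png",cv2.resize(np.hstack(out)[...,::-1],(800,300)))
E
```

```text
cradle cam [ 0.6446 -0.0391  0.5054] 12.3167
0.82 [254.4, 123.9, 58.4, 66.4] [ 0.5996 -0.0378  0.0136] [ 0.5407 -0.0855  0.006 ] [0.6526 0.0098 0.0542]
0.33 [168.6, 241.6, 65.8, 61.3] [0.4164 0.1118 0.038 ] [0.3203 0.0118 0.005 ] [0.5737 0.1848 0.3651]
{'point': [253.0, 125.6], 'confidence': 0.9}
cup cam [ 0.5049 -0.3481  0.5063] 13.75
0.96 [259.1, 127.3, 44.4, 87.2] [ 0.4603 -0.3489  0.1048] [ 0.4011 -0.3828  0.0072] [ 0.5194 -0.3174  0.111 ]
0.55 [275.9, 232.4, 65.7, 66.1] [ 0.2797 -0.3723  0.0538] [ 0.2206 -0.4326 -0.0024] [ 0.3236 -0.3163  0.0617]
{'point': [369.6, 119.5], 'confidence': 0.96}
{'point': [258.3, 134.6], 'confidence': 0.79}
```

View pics/wrist.png

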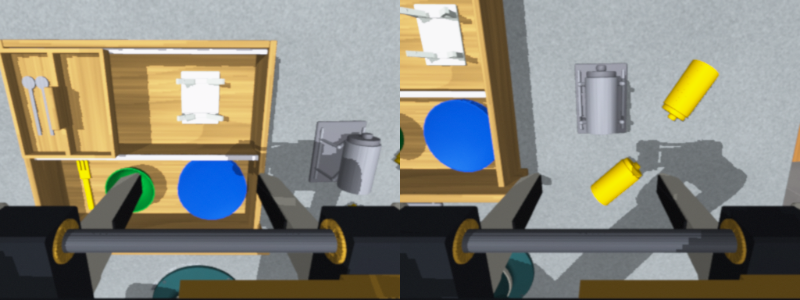

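Wrist views: tray fully left with the cradle clear at half-picture pixel (200,97); the steel cup lies in the rack at (603,103). I'll fit both precisely.

```bash
python3 - <<'E'
import numpy as np,cv2
from scipy.optimize import least_squares
from h import cloud,DX,DY,w
np.set_printoptions(precision=4,suppress=True)
def rect(P):
    (c,s,a)=cv2.minAreaRect((P[:,:2]*1000).astype(np.float32)); return np.array(c)/1000,s,a
d=dict(np.load("cradle.npz")); f=d["frame"].astype(int)
white=(f.min(2)>150)&(f.max(2)-f.min(2)<40)
P=cloud(d,white); P=P[(abs(P[:,0]-.597)<.08)&(abs(P[:,1]+.037)<.065)&(P[:,2]<.07)]
b=P[(P[:,2]<.024)]; s=P[P[:,2]>.035]
L=lambda Q:np.c_[Q@DX,Q@DY]
print("base",rect(b),"all",rect(P)); print("n",len(b),len(s))
for n,Q in(("base",b),("tips",s),("all",P)):
    q=L(Q); lo,hi=np.percentile(q,[1,99],0); m=(lo+hi)/2; print(n,hi-lo,"centre",m[0]*DX+m[1]*DY)
o=(P[:,:2].mean(0)); 
for sg in(-1,1):
  for t in (-1,1):
    Q=s[((s@DX-(.597*DX[0]-.037*DX[1]))*sg>0)&((s@DY-(.597*DY[0]-.037*DY[1]))*t>0)]; print("tip",sg,t,len(Q),Q.mean(0) if len(Q) else 0)
print("seat spot", w(d,(253,125.6)))
d=dict(np.load("cup.npz")); m=np.load("cup_mask.npy")
P=cloud(d,m); P=P[P[:,2]>.085]
c0=P.mean(0)
B=P[abs(P[:,0]-.452)<.04]
def res(v,Q=B):
    y,z,a,r=v; 
    n=-np.sin(a)*(Q[:,0]-.452)+np.cos(a)*(Q[:,1]-y)
    return np.hypot(n,Q[:,2]-z)-r
r=least_squares(lambda v:np.r_[res(np.r_[v,.03])],[-.349,.08,-.057],loss="soft_l1",f_scale=.002)
print("cyl y,z,yaw",r.x[:2],np.degrees(r.x[2]),"rms",np.std(r.fun))
u=np.array([np.cos(r.x[2]),np.sin(r.x[2])]); t=(P[:,:2]-[.452,r.x[0]])@u
h=np.histogram(t[P[:,2]>.10],bins=np.arange(-.07,.09,.004)); print(np.c_[h[1][:-1]*1000,h[0]].astype(int).tolist()); 
for k in np.arange(.02,.08,.004):
    Q=P[(t>k)&(t<k+.004)]; print(round(k,3),Q[:,2].max() if len(Q) else None,end="; ")
E
```

```text
base (array([ 0.5949, -0.0431]), (91.94374084472656, 111.6265640258789), 86.14407348632812) all (array([ 0.595 , -0.0408]), (96.61537170410156, 111.58364868164062), 86.2063980102539)
n 2811 381
base [0.1081 0.0794] centre [ 0.5966 -0.0386  0.    ]
tips [0.0806 0.091 ] centre [ 0.5957 -0.0379  0.    ]
all [0.108  0.0846] centre [ 0.5967 -0.0383  0.    ]
tip -1 -1 94 [ 0.5584 -0.0706  0.0454]
tip -1 1 92 [ 0.5625 -0.0003  0.0453]
tip 1 -1 103 [ 0.6297 -0.0751  0.0456]
tip 1 1 92 [ 0.6339 -0.0049  0.0454]
seat spot [ 0.5961 -0.0333  0.0125]
cyl y,z,yaw [-0.3487  0.0788] -2.476153085265671 rms 0.0006824956094529235
[[-70, 0], [-66, 0], [-62, 0], [-57, 0], [-53, 10], [-49, 78], [-45, 80], [-41, 81], [-37, 84], [-33, 86], [-29, 86], [-25, 84], [-21, 82], [-17, 83], [-13, 86], [-9, 84], [-5, 88], [-1, 90], [2, 88], [6, 92], [10, 89], [14, 92], [18, 91], [22, 93], [26, 92], [30, 98], [34, 99], [38, 109], [42, 94], [46, 83], [50, 76], [54, 80], [58, 21], [62, 0], [66, 0], [70, 0], [74, 0], [78, 0], [82, 0]]
0.02 0.11103334124628592; 0.024 0.1095511245159175; 0.028 0.11063763018563856; 0.032 0.1108562441791116; 0.036 0.11096759631875702; 0.04 0.11008506100945151; 0.044 0.11012347354535028; 0.048 0.10875848017900379; 0.052 0.10747469251782898; 0.056 0.10726991996252155; 0.06 0.09696720362071927; 0.064 0.09713032832649328; 0.068 None; 0.072 None; 0.076 None;
```

```bash
python3 - <<'E'
from h import *
np.set_printoptions(precision=4,suppress=True)
c=np.array([.4515,-.3487,.081]); R1=Rd(np.radians(-2.7))
goto(c+[0,0,.12],R1)
print(line_to(c,.12,force_limit=12),current_ee_pos())
close_gripper(); print("open",current_opening(),current_grasp_force(),current_ee_pos())
line_to(c+[0,0,.13],.1); hold(.3)
print(current_opening(),current_ft_force(),current_time())
s=np.array([.596,-.038,.21])
line_to(s,.15,rotation=Rd(np.radians(-3.4)))
p=read_camera("wrist"); save(p,"held.png")
np.savez("held.npz",**{k:p[k] for k in("frame","depth","camera_matrix","R","t")})
r=cut_out(p,"cup")
for k in r[:2]:
    P=cloud(p,k["mask"]);print(k["confidence"],k["box"],P.min(0),P.max(0),np.median(P,0))
print(current_ee_pos(),current_opening(),current_time())
E
```

```text
False [ 0.4518 -0.349   0.0819]
open 0.05948590599667045 30.000840425491333 [ 0.4517 -0.3496  0.0815]
0.05935667476777209 [-0.1579  0.6405 -1.4055] 18.075
0.69 [255.1, 241.8, 112.2, 228.6] [ 0.3111 -0.1065  0.0064] [0.6651 0.0448 0.3011] [ 0.6217 -0.0385  0.2335]
[ 0.5959 -0.0383  0.2101] 0.05972897769417749 20.6083
```

View pics/held.png

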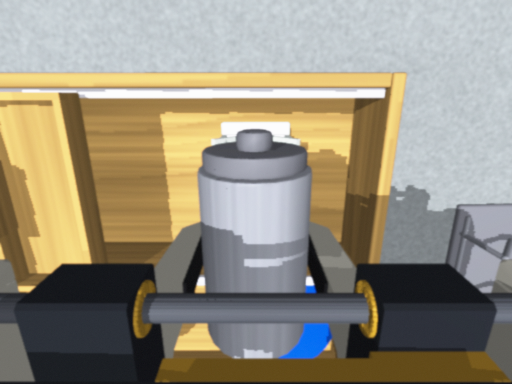

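The cup is held squarely, with lid (255,155) and spout (255,138) ahead and the cradle right behind it. Next I check the pitch and lower it.

```bash
python3 - <<'E'
from h import *
np.set_printoptions(precision=4,suppress=True)
d=dict(np.load("held.npz")); P=cloud(d,np.ones((384,512),bool))
P=P[(abs(P[:,1]+.0385)<.028)&(P[:,2]>.2)&(P[:,2]<.26)]
ks=np.arange(.55,.67,.01); T=[(k,np.percentile(P[(P[:,0]>=k)&(P[:,0]<k+.01),2],95)) for k in ks if ((P[:,0]>=k)&(P[:,0]<k+.01)).sum()>10]
print(np.array(T),P[:,0].max())
s=np.array([.596,-.038,0])
line_to(s+[0,0,.072],.1)
hit=line_to(s+[0,0,.0505],.02,force_limit=4)
e=current_ee_pos();print(hit,e,current_ft_force(),current_time())
hold(.6); print(current_ee_pos(),current_ft_force(),current_opening())
E
```

```text
[[0.55   0.2379]
 [0.56   0.238 ]
 [0.57   0.2382]
 [0.58   0.2369]
 [0.59   0.2378]
 [0.6    0.2378]
 [0.61   0.2379]
 [0.62   0.2379]
 [0.63   0.2378]
 [0.64   0.2374]
 [0.65   0.2344]
 [0.66   0.2249]] 0.6651072531765944
True [ 0.5959 -0.0382  0.0561] [ 0.0288 -0.8832  3.3423] 22.9083
[ 0.5959 -0.0382  0.0561] [ 1.8156 -1.9992  5.2997] 0.05935901067080848
```

Contact came at the expected seat height (axis ≈ 0.054) with about 6 N. Releasing, retreating and checking.

```bash
python3 - <<'E'
from h import *
np.set_printoptions(precision=4,suppress=True)
hold(.3); ungrasp(); hold(.3)
line_to(current_ee_pos()+[0,0,.12],.1)
goto([.56,-.036,.36],Rd(YAW)); p=read_camera("wrist"); save(p,"end.png")
r=cut_out(p,"cup")
for k in r[:3]:
    P=cloud(p,k["mask"]);P=P[P[:,2]<.2]
    print(k["confidence"],k["box"],P.min(0),P.max(0),np.median(P,0))
P=cloud(p,np.ones((384,512),bool)); P=P[(abs(P[:,1]+.038)<.03)&(abs(P[:,0]-.6)<.08)&(P[:,2]>.06)&(P[:,2]<.11)]
B=P[abs(P[:,0]-.596)<.04]
from scipy.optimize import least_squares
s=least_squares(lambda v:np.hypot(-np.sin(v[2])*(B[:,0]-.596)+np.cos(v[2])*(B[:,1]-v[0]),B[:,2]-v[1]-v[3]*(B[:,0]-.596))-.03,[-.038,.054,-.057,0],loss="soft_l1",f_scale=.002).x
print("y,z,yaw,pitch",s[:2],np.degrees(s[2]),s[3],"x range",P[:,0].min(),P[:,0].max(),current_time())
E
```

```text
0.56 [256.8, 122.3, 40.1, 82.5] [ 0.5459 -0.0694  0.0076] [ 0.6648 -0.0047  0.0855] [ 0.6052 -0.038   0.0788]
y,z,yaw,pitch [-0.0376  0.0529] -3.398724210338223 -0.00031615380995849844 x range 0.5442806318894585 0.6799744384541291 27.075
```

View pics/end.png

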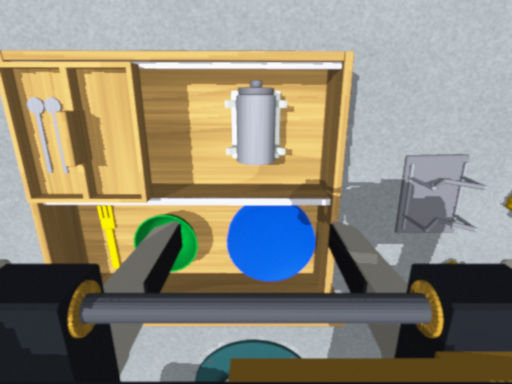

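The cup lies level in both saddles at (257,125), the tray is fully left at (75,130), and the plates, bowl and fork are undisturbed.

```bash
python3 -c "
from workcell import *
print(hand_in())"
```

```text
the job is handed in; nothing more can be done
None
```

I slid the tray to its left-hand stop, laid the steel cup level in both cradle saddles and handed the job in after about 27 s of the 56 s allowed; the hand-in gave no verdict.

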